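# Putting stray groceries away with their own kind

## Task

Put the four stray groceries away with their own kind: stand the loose jar in the empty half of the tray that already holds a jar, stand the loose carton in the empty half of the tray that already holds a carton, and in the empty half of the tray that already holds a stack of two flat tins build a second stack like it, the wide flat tin on the tray's floor and the small flat tin upright and centred on top of it. The glass shaker, the tall tin and the mug stay where they are; leave everything let go and at rest.

Things in the scene. Friction and masses are not known exactly. Their poses are not given: they have to be found in the camera images.
- wide_tin: Wide flat food tin, steel with a dark blue paper band, 70 mm across and 40 mm high, about 0.19 kg, standing upright on the table. Loose. Origin: centre of its underside, z up.
- small_tin: Small flat food tin, steel with a dark blue paper band, 54 mm across and 32 mm high, about 0.10 kg, standing upright on the table. Loose. Origin: centre of its underside, z up.
- jar: Low amber glass jar with a steel lid, 58 mm across, 88 mm high in all (glass body to 66 mm, lid 56 mm across from 72 to 88 mm), about 0.22 kg, upright on the table. Loose. Origin: centre of its underside, z up.
- carton: Small cardboard carton, 64 mm long (its own x) by 40 mm wide (its own y) by 92 mm high, about 0.12 kg, stiff, standing upright on the table. Loose. Origin: centre of its underside, z up.
- tray_tins: Fixed grey tray, 200 x 120 mm outside, 22 mm high, walls and floor 4 mm. Origin: centre of underside; x along its length away from the robot, z up. Holds a stack of two flat tins (70 mm across, 40 high; on it 54 across, 32 high) fixed on the floor of its far half, at x = +50 mm, y = 0. Front half (nearer the robot) empty: its middle at x = -46 mm, y = 0, floor at z = 4 mm.
- tray_jar: Fixed grey tray, 200 x 120 mm outside, 22 mm high, walls and floor 4 mm. Origin: centre of underside; x along its length away from the robot, z up. It holds an amber jar (58 mm across, 88 mm high) fixed on the floor of its far half, at x = +50 mm, y = 0. Front half (nearer the robot) empty: its middle at x = -46 mm, y = 0, floor at z = 4 mm.
- tray_carton: Fixed grey tray, 200 x 120 mm outside, 22 mm high, walls and floor 4 mm. Origin: centre of underside; x along its length away from the robot, z up. It holds a cardboard carton (64 mm along the tray, 40 mm across it, 92 mm high) fixed on the floor of its far half, at x = +50 mm, y = 0. Front half (nearer the robot) empty: its middle at x = -46 mm, y = 0, floor at z = 4 mm.
- shaker: Bystander: clear glass shaker with a steel top, 42 mm across, 72 mm high, among the groceries; to be left alone. Loose. Origin: centre of its underside, z up.
- tall_tin: Bystander: tall food tin, steel with a dark blue paper band, 68 mm across, 105 mm high, on the robot's right; to be left alone. Loose. Origin: centre of its underside, z up.
- mug: Bystander: white mug, 80 mm across, 92 mm high, on the robot's left, handle at its own +y; to be left alone. Loose. Origin: centre of its underside, z up.
Things that resemble listed ones, but are neither listed nor needed, are in the scene too. What is shaped like the jar but yellow is not meant.

How it is judged:
By the outcome, as a careful person would: the job done as asked, in the order asked, and still so for the second after the job is handed in, with the robot touching nothing.
It also fails if it takes over 112 s, if anything falls off the work surface, if the arm or the gripper's body presses on something with over 40 N, if the wrist force passes 120 N, or if a joint passes its speed limit or range.

## Robot

A 6-joint arm with a two-finger parallel gripper is mounted at the origin on the work surface. World frame = base frame: x ahead of the robot, y to its left, z up, the work surface at z = 0. Lengths are in m, angles in rad, forces in N, time in s.
With the tool pointing down it reaches from about 0.35 to 0.925 m from the base axis. Payload 6.4 kg.
Tool frame: the origin (TCP) lies on the centre line of the jaws, within the pads' length; the fingertips stand 14 mm ahead of it and the grasp point (between the pads) lies 5 mm behind it (r.nose_length is the distance from the TCP to the fingertips, in m); z points along the fingers, y is the line along which they close (so a half turn about z gives the same grasp; the last joint's range is limited). The gripper opens to 94 mm and grips with 3 to 60 N. Pads are 16 mm wide; open, the fingers measure 119 mm over their backs; the gripper's body (75 mm by 177 mm) begins 78 mm behind the grasp point.
Start: joints at [1.147, 0.245, 1.558, -0, 1.339, -0.174], TCP at [0.161, 0.63, 0.219] pointing down, gripper open.
Joint ranges: [-3.13, 3.13], [-1.02, 2.26], [0.13, 2.54], [-0.95, 4.09], [0.21, 2.88], [-2.74, 2.74]. Speed limits (rad/s): [2.57, 2.57, 3.14, 3.14, 3.14, 3.14].

## Interface

Orientations are given as a unit quaternion [w, x, y, z].
In Python, from cell import r gives the robot as it stands.
- The arm moves only by the tool step_arm, never from a script. Its argument "plan" is text: rows parted by semicolons, each of 7 numbers parted by spaces: the shift along the tool's x, y, z normalised to -1 to 1, where 1 is 0.3 m, then the turn, a rotation vector about the tool's x, y, z normalised to -1 to 1, where 1 is pi/2 rad, then the opening, from 0 (shut) to 1 (fully open). A call has 1 to 10 rows; each row is the pose to reach, as a shift and turn from the pose commanded when the call began, along the tool's axes at that moment; what a row does not reach only later rows make up. A row lasts 1/8 s, in which the tool goes at most 62.5 mm and 10.7 degrees, less where a joint would pass 70% of its speed; a pose out of reach is approached as far as the arm can. A call with a number of a shift or a turn outside -1 to 1 is refused whole. A call with a gripper value outside its range is refused whole. The fingers move at their own pace and stop on an object; the grip force is fixed at half the most. Time passes only in rows, so rows that repeat a pose let the fingers close. It gives the time, the measured TCP pose, the force, the opening and the grip force at its end, in the units of the state.
- r.sense(): the state, without advancing time (a new reading comes with each control period).
- r.snapshot(name): name is "scene" or "top" or "wrist"; returns (picture, depth): 480x640x3 uint8, red, green, blue; 480x640 float32, m along the optical axis (not along the pixel's ray), 0 where there is no reading.
- r.camera_params(name): a dict with "K" (3x3 intrinsics, pixels), "world_from_camera" (4x4, takes a point from camera to world coordinates). Camera axes: x right, y down, z forward; pixel columns grow to the right and rows downward; lengths in m; the calibration is good to about 2 mm. A picture is of the moment at which its call begins: read the wrist's pose just before it. camera_params takes no time and is no camera call; for the wrist camera it gives the pose at the moment of the call.
- r.hand_in(): hands the job in; it is judged then, once.
The state is a dict: "time": time; "qpos": joint angles; "joint_vel": joint speeds; "effort": joint torques, N m; "tcp_pos": TCP position; "eef_rot": TCP orientation; "contact_force": force on the tool from outside, world axes, zero at the start; "ft_torque": the same for the moment, N m; "width": finger opening in m; "grasp_force": force on a finger pad.
Only numpy, scipy, OpenCV 4.12 (cv2) and the standard library are available. Lean on these libraries where they do the work, as an engineer would, in place of code of your own. Each camera call takes 0.05 s, during which the arm holds its last target. There are 200 camera calls.

## Working session

There is one attempt and no reset: what is moved stays moved. The work goes in short steps, Python scripts to look and compute and a tool call to move; the robot and the scene stay as the last step left them, time stands still between calls to the robot, and variables do not carry over. Pictures are saved under pics/ and viewed, at most 14 in all, crops included, and the job is handed in when it is done.

Besides the shell and the picture viewer there is one more tool, called after "Call:" as name(argument=value, ...) on one line, values as JSON. step_arm: Moves the arm, as the interface text tells. Its arguments: {"type":"object","properties":{"plan":{"type":"string"}},"required":["plan"]}

```bash
mkdir -p pics; python3 - <<'E'
from cell import r
import cv2,numpy as np
for n in("top","scene"):
    p,d=r.snapshot(n); cv2.imwrite(f"pics/{n}0.png",p[:,:,::-1]); np.save(f"{n}0.npy",d)
    c=r.camera_params(n); print(n,c["K"],c["world_from_camera"])
s=r.sense();print(s)
E
```

```text
top [[482.48162148   0.         314.29051054]
 [  0.         482.48162148 232.26707387]
 [  0.           0.           1.        ]] [[-0.01955663 -0.98372476  0.1786145   0.38821226]
 [-0.9998018   0.01857551 -0.00716381  0.01922267]
 [ 0.00372936 -0.1787192  -0.98389305  1.17713284]
 [ 0.          0.          0.          1.        ]]
scene [[441.82157892   0.         324.6313166 ]
 [  0.         441.82157892 234.35650183]
 [  0.           0.           1.        ]] [[-0.32402944  0.74193427 -0.58697399  1.15548769]
 [ 0.94597636  0.2465184  -0.21061196  0.19094132]
 [-0.01156034 -0.62350799 -0.7817315   0.80970612]
 [ 0.          0.          0.          1.        ]]
{'time': 0.1, 'qpos': array([ 1.14691253e+00,  2.45737324e-01,  1.55889544e+00, -3.52819760e-05,
        1.33866027e+00, -1.74091597e-01]), 'joint_vel': array([ 0.00120568, -0.00225478, -0.0020752 , -0.00075884,  0.00306549,
       -0.00128143]), 'effort': array([ 7.00650162e-06, -4.16917562e+01, -3.15522802e+01,  6.86365133e-02,
        3.09782708e-02, -7.41750273e-05]), 'tcp_pos': array([0.16046547, 0.6293523 , 0.21845815]), 'eef_rot': array([-2.34023885e-04,  1.24567558e-01,  9.92210764e-01, -8.17529714e-04]), 'contact_force': array([-0.05927825,  0.60123194, -0.82911409]), 'ft_torque': array([-0.01635613, -0.03757866, -0.04447419]), 'grasp_force': 0.0, 'width': 0.09377123620947228}
```

View pics/top0.png

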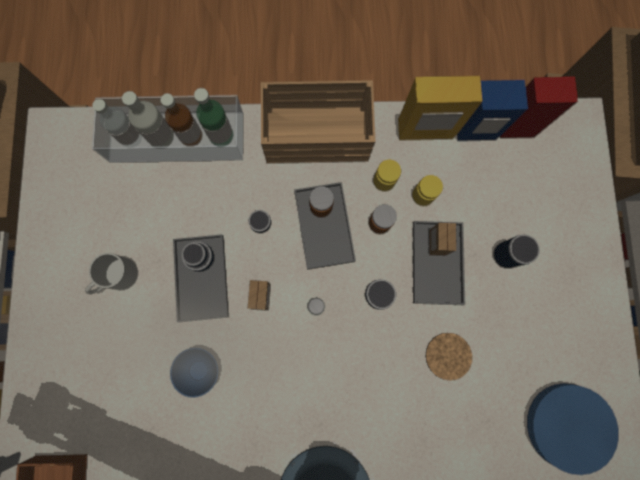

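View pics/scene0.png

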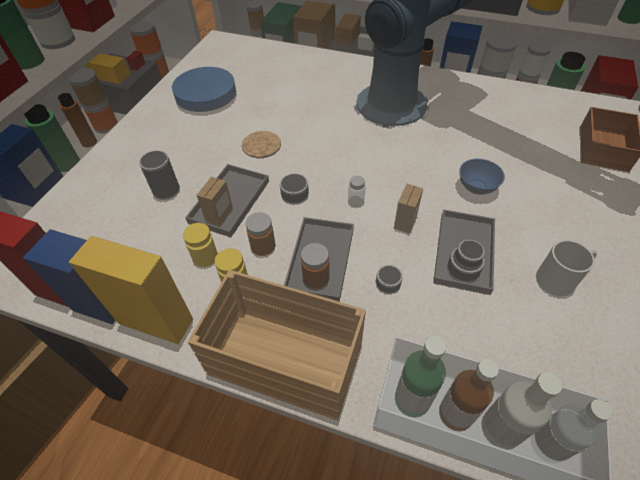

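Top image candidates:
- **Jar:** amber at (383,218) is the loose one. (321,200) is in its tray, and the yellow ones at (388,174) and (429,188) are not meant.
- **Carton:** loose at (258,295), fixed at (446,237).
- **Wide tin:** (380,294). **Small tin:** (260,221). The stack at (197,255) is fixed and the tall tin at (517,250) is a bystander.
- **Shaker:** (316,306).

```bash
cat > h.py <<'E'
from cell import r
import cv2,numpy as np
from scipy.optimize import least_squares
def cloud(n,d=None):
    c=r.camera_params(n)
    if d is None: p,d=r.snapshot(n)
    K,T=c["K"],c["world_from_camera"]
    v,u=np.mgrid[:480,:640]
    P=np.stack([(u-K[0,2])/K[0,0]*d,(v-K[1,2])/K[1,1]*d,d],-1)@T[:3,:3].T+T[:3,3]
    P[d==0]=np.nan
    return P
def band(P,c,rad,z0,z1):
    Q=P.reshape(-1,3);Q=Q[~np.isnan(Q[:,0])]
    return Q[(np.hypot(Q[:,0]-c[0],Q[:,1]-c[1])<rad)&(Q[:,2]>z0)&(Q[:,2]<z1)]
def rect(Q): return cv2.minAreaRect((Q[:,:2]*1000).astype(np.float32))
E
python3 - <<'E'
from h import *
np.set_printoptions(precision=4,suppress=True)
P=cloud("top",np.load("top0.npy"));S=cloud("scene",np.load("scene0.npy"))
for n,(u,v),h,rad in [("jar",(383,214),.088,.05),("carton",(258,290),.092,.06),("wide",(380,293),.04,.055),("small",(260,220),.032,.045),("shaker",(316,303),.072,.04),("jarfix",(321,194),.092,.05),("yel1",(388,168),.088,.05),("yel2",(430,183),.088,.05),("cartfix",(446,232),.096,.06),("stack",(196,249),.076,.04),("tall",(523,244),.105,.055),("mug",(108,265),.092,.06)]:
    c=P[v,u]
    for nm,X in(("top",P),("scn",S)):
        Q=band(X,c,rad,h-.008,h+.008)
        if len(Q)<6: print(n,nm,len(Q),c);continue
        (x,y),rr=cv2.minEnclosingCircle((Q[:,:2]*1000).astype(np.float32))
        print(n,nm,c,len(Q),"circ",np.round([x,y,2*rr],1),"z",np.median(Q[:,2]).round(4),"rect",np.round(np.hstack(rect(Q)),1) if 'c' in n else '')
for n,(u,v) in [("tins",(201,290)),("jar",(328,240)),("carton",(438,275))]:
    c=P[v,u]
    for nm,X in(("top",P),("scn",S)):
        Q=band(X,c,.18,.016,.026)
        # wall-top: keep largest near tray via rect window
        m=np.zeros((600,600),np.uint8);ij=((Q[:,:2]-c[:2])*1000+300).astype(int);m[ij[:,1],ij[:,0]]=1
        m=cv2.dilate(m,np.ones((7,7)));k,l,st,ce=cv2.connectedComponentsWithStats(m)
        b=1+np.argmax(st[1:,2]*st[1:,3]);Q=Q[l[ij[:,1],ij[:,0]]==b]
        print("tray",n,nm,c,len(Q),np.round(np.hstack(rect(Q)),1))
p=cv2.imread("pics/top0.png")[170:320,160:480]
cv2.imwrite("pics/crop1.png",cv2.resize(p,None,fx=2.5,fy=2.5,interpolation=3))
E
```

```text
jar top [ 0.6251 -0.1478  0.0913] 449 circ [ 621.7 -151.6   55.8] z 0.0872 rect 
jar scn [ 0.6251 -0.1478  0.0913] 444 circ [ 626.1 -151.5   56.9] z 0.0877 rect 
carton top [0.4565 0.14   0.0896] 520 circ [446.5 141.7  73.8] z 0.0912 rect [446.4 141.8  40.7  63.9  84.8]
carton scn [0.4565 0.14   0.0896] 422 circ [450.7 142.5  75.6] z 0.0917 rect [450.1 142.5  40.2  66.7  84.1]
wide top [ 0.447  -0.1398  0.0426] 703 circ [ 445.2 -142.8   70.5] z 0.0399 rect 
wide scn [ 0.447  -0.1398  0.0426] 492 circ [ 449.6 -143.6   72.8] z 0.0402 rect 
small top 0 [nan nan nan]
small scn 0 [nan nan nan]
shaker top [0.4258 0.0105 0.0716] 189 circ [419.2  10.6  35.4] z 0.0714 rect 
shaker scn [0.4258 0.0105 0.0716] 151 circ [423.8  12.1  37.5] z 0.0715 rect 
jarfix top [ 0.6751 -0.006   0.0922] 444 circ [666.1  -7.1  57. ] z 0.0911 rect 
jarfix scn [ 0.6751 -0.006   0.0922] 535 circ [670.3  -6.6  56.9] z 0.0916 rect 
yel1 top [ 0.7372 -0.1656  0.0851] 428 circ [ 730.8 -167.3   56.5] z 0.0871 rect 
yel1 scn [ 0.7372 -0.1656  0.0851] 529 circ [ 734.4 -167.    58.1] z 0.0875 rect 
yel2 top [ 0.6984 -0.2
[... 674 characters left out ...]
 rect 
tall scn [ 0.5466 -0.4565  0.1085] 493 circ [ 539.  -460.2   71.8] z 0.1049 rect 
mug top [0.5289 0.5124 0.01  ] 146 circ [508.5 482.7  80. ] z 0.0902 rect 
mug scn [0.5289 0.5124 0.01  ] 285 circ [511.5 482.2  83.6] z 0.0902 rect 
tray tins top [0.4646 0.2874 0.0029] 525 [494.  287.5 200.3 121.7   4.5]
tray tins scn [0.4646 0.2874 0.0029] 661 [496.6 288.  205.1 120.6   4.5]
tray jar top [ 0.5813 -0.0227  0.0035] 458 [617.2 -13.9 200.9 120.1   8.1]
tray jar scn [ 0.5813 -0.0227  0.0035] 558 [619.6 -13.8 204.2 120.6   8.1]
tray carton top [ 0.49   -0.2891  0.0013] 514 [ 519.8 -288.2  121.8  200.8   86.8]
tray carton scn [ 0.49   -0.2891  0.0013] 497 [ 522.4 -287.8  122.5  203.5   86.9]
```

View pics/crop1.png

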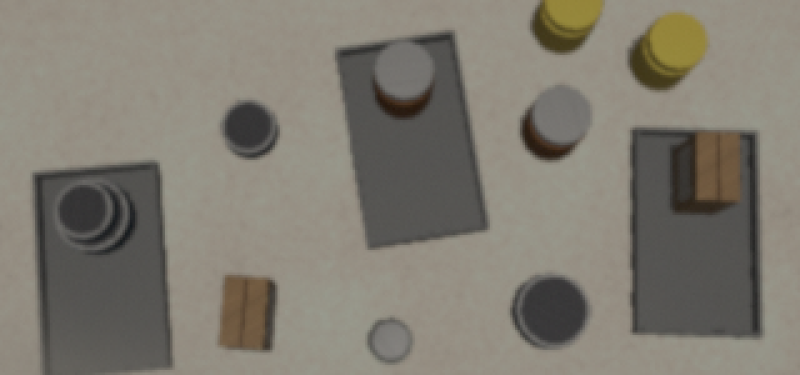

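The crop shows the loose jar amber with a grey lid at about (555,120), clearly distinct from the yellow ones, with the fixed jar in the middle tray at (403,75). The loose tins and carton stand clear at (550,310), (250,128) and (248,312), and the shaker is at (390,340).

Call:
step_arm(plan="-1 -1 0 0 0 -0.25 1;-1 -1 0 0 0 -0.25 1;-1 -1 0 0 0 -0.25 1;-1 -1 0 0 0 -0.25 1;-1 -1 0 0 0 -0.25 1;-1 -1 0 0 0 -0.25 1;-1 -1 0 0 0 -0.25 1;-1 -1 0 0 0 -0.25 1")

```text
time: 1.1
tcp_pos: [0.3784, 0.2626, 0.2192]
eef_rot: [-0.0, -0.069, 0.998, -0.0]
contact_force: [-0.4, 0.5, 0.5]
width: 0.094
grasp_force: 0.0
```

```bash
cat >> h.py <<'E'
from scipy.spatial.transform import Rotation as Ro
def go(x,y,z,yaw=None):
    s=r.sense();w,a,b,c=s["eef_rot"];R=Ro.from_quat([a,b,c,w]).as_matrix()
    ph=np.degrees(np.arctan2(R[1,1],R[0,1]));tgt=np.array([x,y,z])
    yaw=ph if yaw is None else yaw
    D=np.stack([[np.sin(np.radians(yaw))*-1,np.cos(np.radians(yaw)),0],[np.cos(np.radians(yaw)),np.sin(np.radians(yaw)),0],[0,0,-1]],1)
    print("t",round(s["time"],2),"at",s["tcp_pos"].round(4),"yaw",ph.round(1),"w",round(s["width"],4),"F",s["contact_force"].round(1),
     "\nshift",(R.T@(tgt-s["tcp_pos"])/.3).round(3),"turn",(Ro.from_matrix(R.T@D).as_rotvec()/(np.pi/2)).round(3))
E
python3 - <<'E'
from h import *
go(.624,-.1517,.2,98.1)
P=cloud("top",np.load("top0.npy"));S=cloud("scene",np.load("scene0.npy"))
for X in(P,S):
    Q=band(X,(.605,.137),.05,.024,.04)
    print(len(Q),np.round(cv2.minEnclosingCircle((Q[:,:2]*1000).astype(np.float32))[0:2][0],1),Q[:,2].max())
E
```

```text
t 1.1 at [0.3784 0.2626 0.2192] yaw 97.9 w 0.094 F [-0.4  0.5  0.5] 
shift [-0.622 -1.48   0.064] turn [-0.    -0.    -0.003]
383 [628.  143.7] 0.03794431516317731
412 [630.6 144.6] 0.03685510769921352
```

Call:
step_arm(plan="-0.62 -1 0.064 0 0 0 1;-0.62 -1 0.064 0 0 0 1;-0.62 -1 0.064 0 0 0 1;-0.62 -1 0.064 0 0 0 1;-0.62 -1 0.064 0 0 0 1;-0.62 -1 0.064 0 0 0 1")

```text
time: 1.85
tcp_pos: [0.6052, -0.0062, 0.1995]
eef_rot: [-0.0, -0.071, 0.997, 0.0]
contact_force: [-0.3, 0.7, -0.2]
width: 0.0941
grasp_force: 0.0
```

Call:
step_arm(plan="0 -0.48 0 0 0 0 1;0 -0.48 0 0 0 0 1;0 -0.48 0 0 0 0 1;0 -0.48 0 0 0 0 1")

```text
time: 2.35
tcp_pos: [0.6246, -0.1475, 0.1997]
eef_rot: [-0.0, -0.071, 0.997, 0.001]
contact_force: [0.5, 0.6, -0.2]
width: 0.094
grasp_force: 0.0
```

```bash
python3 - <<'E'
from h import *
go(.624,-.1517,.2,98.1)
c=r.camera_params("wrist");p,d=r.snapshot("wrist");cv2.imwrite("pics/w1.png",p[:,:,::-1])
X=cloud("wrist",d)
for n,c0,h,rad in(("jar",(.624,-.152),.088,.05),("jarfix",(.668,-.007),.092,.05),("yel",(.732,-.167),.088,.05)):
    Q=band(X,c0,rad,h-.008,h+.008)
    if len(Q)>20: print(n,len(Q),cv2.minEnclosingCircle((Q[:,:2]*1000).astype(np.float32)),np.median(Q[:,2]))
E
```

```text
t 2.35 at [ 0.6246 -0.1475  0.1997] yaw 98.2 w 0.094 F [ 0.5  0.6 -0.2] 
shift [ 0.004 -0.014 -0.001] turn [ 0.001 -0.     0.001]
jar 3814 ((625.2841186523438, -151.07717895507812), 27.99327850341797) 0.08796565098179701
jarfix 2329 ((668.7150268554688, -5.5829243659973145), 28.19165802001953) 0.09181889653891712
yel 2357 ((733.4974975585938, -167.01510620117188), 27.959880828857422) 0.08794268092173685
```

View pics/w1.png

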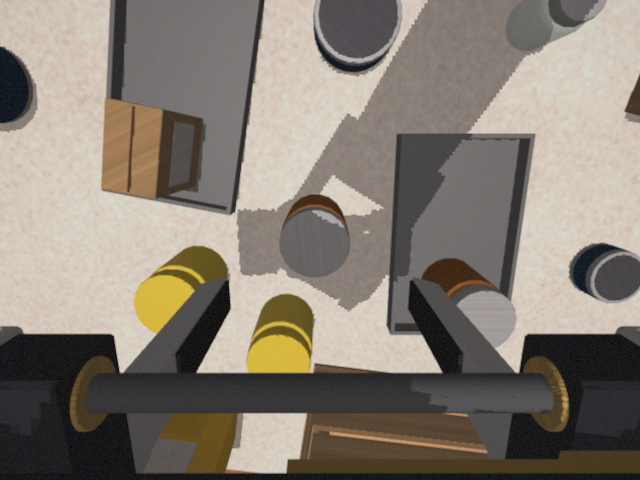

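Wrist view: the amber jar sits centred at (314,240), the yellow jars at (170,300) and (280,340), and the jar tray to the right with its fixed jar at (485,315). The position agrees to about 1 mm, so I'm descending to grip.

Call:
step_arm(plan="0 -0.012 0.2 0 0 0 1;0 -0.012 0.4 0 0 0 1;0 -0.012 0.532 0 0 0 1;0 -0.012 0.532 0 0 0 1;0 -0.012 0.532 0 0 0 0;0 -0.012 0.532 0 0 0 0;0 -0.012 0.532 0 0 0 0;0 -0.012 0.532 0 0 0 0;0 -0.012 0.532 0 0 0 0;0 -0.012 0.532 0 0 0 0")

```text
time: 3.65
tcp_pos: [0.6255, -0.1517, 0.0416]
eef_rot: [0.0, -0.071, 0.997, -0.0]
contact_force: [-2.3, 2.2, 6.6]
width: 0.0577
grasp_force: 30.0
```

```bash
python3 - <<'E'
from h import *
go(.573,-.0200,.12,98.1)
E
```

```text
t 3.65 at [ 0.6255 -0.1517  0.0416] yaw 98.2 w 0.0577 F [-2.3  2.2  6.6] 
shift [ 0.111  0.459 -0.262] turn [-0.     0.001  0.001]
```

Call:
step_arm(plan="0 0 -0.2 0 0 0 0;0 0 -0.3 0 0 0 0;0.111 0.46 -0.3 0 0 0 0;0.111 0.46 -0.3 0 0 0 0;0.111 0.46 -0.3 0 0 0 0;0.111 0.46 -0.3 0 0 0 0;0.111 0.46 -0.3 0 0 0 0")

```text
time: 4.53
tcp_pos: [0.5731, -0.021, 0.1307]
eef_rot: [0.0, -0.071, 0.997, -0.0]
contact_force: [-0.3, -0.5, -1.4]
width: 0.0575
grasp_force: 30.0
```

```bash
python3 - <<'E'
from h import *
go(.573,-.0200,.0466,98.1)
X=cloud("wrist")
for n,c0,h,rad in(("jarfix",(.668,-.007),.092,.05),):
    Q=band(X,c0,rad,h-.008,h+.008)
    if len(Q)>20: print(n,len(Q),cv2.minEnclosingCircle((Q[:,:2]*1000).astype(np.float32)),np.median(Q[:,2]))
X=cloud("top");Q=band(X,(.573,-.02),.05,.16,.2)
print(len(Q),cv2.minEnclosingCircle((Q[:,:2]*1000).astype(np.float32)) if len(Q) else'')
E
```

```text
t 4.53 at [ 0.5731 -0.021   0.1307] yaw 98.1 w 0.0575 F [-0.3 -0.5 -1.4] 
shift [-0.     0.004  0.28 ] turn [-0.  0.  0.]
jarfix 2190 ((670.6953125, -6.282993316650391), 27.561872482299805) 0.09200310176949088
3 ((567.1243286132812, 3.129591226577759), 1.5149503946304321)
```

Call:
step_arm(plan="0 0.004 0.15 0 0 0 0;0 0.004 0.25 0 0 0 0;0 0.004 0.282 0 0 0 0;0 0.004 0.282 0 0 0 0;0 0.004 0.282 0 0 0 0;0 0.004 0.282 0 0 0 0.8;0 0.004 0.282 0 0 0 0.8;0 0.004 0.282 0 0 0 0.8;0 0.004 0.282 0 0 0 0.8")

```text
time: 5.75
tcp_pos: [0.5724, -0.0185, 0.0462]
eef_rot: [0.0, -0.071, 0.997, -0.0]
contact_force: [0.4, 0.6, 0.3]
width: 0.0753
grasp_force: 0.0
```

Call:
step_arm(plan="0 0 -0.2 0 0 0 0.8;0 0 -0.4 0 0 0 0.8;0 0 -0.52 0 0 0 0.8;0 0 -0.52 0 0 0 0.8")

```text
time: 6.25
tcp_pos: [0.5743, -0.0189, 0.2059]
eef_rot: [0.004, -0.071, 0.997, -0.001]
contact_force: [1.0, -0.8, 0.4]
width: 0.0754
grasp_force: 0.0
```

```bash
python3 - <<'E'
from h import *
go(.4485,.1421,.18,84.5)
X=cloud("wrist")
for n,c0,h,rad in(("jarfix",(.668,-.007),.092,.05),("jar",(.573,-.02),.092,.05)):
    Q=band(X,c0,rad,h-.008,h+.008)
    if len(Q)>20: print(n,len(Q),cv2.minEnclosingCircle((Q[:,:2]*1000).astype(np.float32)),np.median(Q[:,2]))
E
```

```text
t 6.25 at [ 0.5743 -0.0189  0.2059] yaw 98.2 w 0.0754 F [ 1.  -0.8  0.4] 
shift [0.339 0.591 0.082] turn [-0.001  0.005  0.152]
jarfix 2968 ((669.2196655273438, -6.842048645019531), 27.998271942138672) 0.09186794242408816
jar 3806 ((572.881591796875, -20.002532958984375), 28.015600204467773) 0.09186580607994121
```

Jar placed, upright and within 1 mm. Next is the carton.

Call:
step_arm(plan="0.34 0.59 0.03 0 0 0.152 1;0.34 0.59 0.03 0 0 0.152 1;0.34 0.59 0.03 0 0 0.152 1;0.34 0.59 0.03 0 0 0.152 1;0.34 0.59 0.03 0 0 0.152 1;0.34 0.59 0.03 0 0 0.152 1")

```text
time: 7.05
tcp_pos: [0.4468, 0.1412, 0.1927]
eef_rot: [-0.0, 0.049, 0.999, -0.0]
contact_force: [-0.0, -0.3, -0.4]
width: 0.094
grasp_force: 0.0
```

```bash
python3 - <<'E'
from h import *
X=cloud("wrist")
Q=band(X,(.4485,.1421),.06,.086,.098);R_=rect(Q);print(len(Q),R_)
go(R_[0][0]/1e3,R_[0][1]/1e3,.05,84.5)
Q=band(X,(.545,.291),.045,.07,.082);print(len(Q),cv2.minEnclosingCircle((Q[:,:2]*1000).astype(np.float32))if len(Q) else '')
E
```

```text
4350 ((449.6448059082031, 142.17062377929688), (40.046669006347656, 64.33875274658203), 85.24616241455078)
t 7.1 at [0.447  0.1411 0.1928] yaw 84.4 w 0.094 F [-0.2 -1.   0.3] 
shift [-0.009  0.004  0.476] turn [-0.    -0.    -0.001]
2079 ((546.716064453125, 291.84112548828125), 27.77049446105957)
```

Call:
step_arm(plan="-0.009 0.004 0.2 0 0 -0.008 1;-0.009 0.004 0.4 0 0 -0.008 1;-0.009 0.004 0.476 0 0 -0.008 1;-0.009 0.004 0.476 0 0 -0.008 1;-0.009 0.004 0.476 0 0 -0.008 0;-0.009 0.004 0.476 0 0 -0.008 0;-0.009 0.004 0.476 0 0 -0.008 0;-0.009 0.004 0.476 0 0 -0.008 0;-0.009 0.004 0.476 0 0 -0.008 0;-0.009 0.004 0.476 0 0 -0.008 0")

```text
time: 8.35
tcp_pos: [0.4489, 0.1431, 0.0503]
eef_rot: [0.0, 0.042, 0.999, -0.0]
contact_force: [-0.7, -0.3, 0.4]
width: 0.0396
grasp_force: 30.0
```

```bash
python3 - <<'E'
from h import *
go(.4755,-.285,.06,86.8)
E
```

```text
t 8.35 at [0.4489 0.1431 0.0503] yaw 85.2 w 0.0396 F [-0.7 -0.3  0.4] 
shift [-0.207 -1.415 -0.032] turn [-0.     0.    -0.017]
```

Call:
step_arm(plan="0 0 -0.2 0 0 0 0;0 0 -0.36 0 0 0 0;0 0 -0.36 0 0 0 0;-0.2 -1 -0.36 0 0 -0.017 0;-0.2 -1 -0.36 0 0 -0.017 0;-0.2 -1 -0.36 0 0 -0.017 0;-0.2 -1 -0.36 0 0 -0.017 0;-0.2 -1 -0.36 0 0 -0.017 0;-0.2 -1 -0.36 0 0 -0.017 0")

```text
time: 9.48
tcp_pos: [0.4828, -0.1634, 0.1563]
eef_rot: [-0.001, 0.031, 1.0, 0.001]
contact_force: [-0.7, 1.2, -2.2]
width: 0.0399
grasp_force: 30.0
```

Call:
step_arm(plan="0 -0.415 0 0 0 0 0;0 -0.415 0 0 0 0 0;0 -0.415 0 0 0 0 0;0 -0.415 0 0 0 0 0;0 -0.415 0 0 0 0 0")

```text
time: 10.1
tcp_pos: [0.4766, -0.2831, 0.1574]
eef_rot: [-0.001, 0.027, 1.0, 0.001]
contact_force: [-0.4, -0.0, -1.2]
width: 0.0398
grasp_force: 30.0
```

```bash
python3 - <<'E'
from h import *
X=cloud("wrist")
Q=band(X,(.571,-.290),.06,.09,.102);print(len(Q),rect(Q))
go(.4755,-.285,.0545,86.8)
E
```

```text
385 ((601.6561279296875, -292.4389343261719), (39.27374267578125, 8.245964050292969), 85.33055877685547)
t 10.15 at [ 0.4767 -0.2833  0.1577] yaw 86.9 w 0.04 F [-0.8  0.5 -1.7] 
shift [ 0.004 -0.006  0.344] turn [ 0.001 -0.001  0.001]
```

Call:
step_arm(plan="0.004 -0.006 0.2 0 0 0 0;0.004 -0.006 0.31 0 0 0 0;0.004 -0.006 0.345 0 0 0 0;0.004 -0.006 0.345 0 0 0 0;0.004 -0.006 0.345 0 0 0 0;0.004 -0.006 0.345 0 0 0 0.8;0.004 -0.006 0.345 0 0 0 0.8;0.004 -0.006 0.345 0 0 0 0.8;0.004 -0.006 0.345 0 0 0 0.8")

```text
time: 11.28
tcp_pos: [0.4754, -0.287, 0.0548]
eef_rot: [0.0, 0.028, 1.0, -0.0]
contact_force: [-0.3, 1.1, 0.2]
width: 0.0743
grasp_force: 0.0
```

Call:
step_arm(plan="0 0 -0.2 0 0 0 0.8;0 0 -0.4 0 0 0 0.8;0 0 -0.5 0 0 0 0.8;0 0 -0.5 0 0 0 0.8")

```text
time: 11.78
tcp_pos: [0.4767, -0.2881, 0.2078]
eef_rot: [0.002, 0.028, 1.0, -0.002]
contact_force: [-0.1, 0.1, 0.2]
width: 0.0752
grasp_force: 0.0
```

```bash
python3 - <<'E'
from h import *
X=cloud("wrist")
for c in((.571,-.290),(.475,-.285)):
    Q=band(X,c,.045,.09,.102);print(len(Q),rect(Q),np.median(Q[:,2]))
Q=band(X,(.448,-.143),.05,.034,.046);print(len(Q),cv2.minEnclosingCircle((Q[:,:2]*1000).astype(np.float32)))
go(.448,-.143,.18,90)
E
```

```text
2738 ((566.5916748046875, -290.48419189453125), (39.878746032714844, 53.567020416259766), 87.45539855957031) 0.09594637502778264
4052 ((476.39495849609375, -287.64288330078125), (39.99797058105469, 63.85327911376953), 86.88845825195312) 0.09594301657629459
4773 ((447.8771667480469, -143.24688720703125), 35.18220520019531)
t 11.82 at [ 0.4756 -0.2871  0.2051] yaw 86.8 w 0.0753 F [ 0.5  0.7 -0.3] 
shift [0.119 0.474 0.083] turn [-0.001  0.001 -0.036]
```

Carton placed, upright and about 2 mm from the middle. Next is the wide tin.

Call:
step_arm(plan="0.12 0.474 0.2 0 0 -0.086 1;0.12 0.474 0.2 0 0 -0.086 1;0.12 0.474 0.2 0 0 -0.086 1;0.12 0.474 0.2 0 0 -0.086 1;0.12 0.474 0.2 0 0 -0.086 1")

```text
time: 12.45
tcp_pos: [0.4474, -0.1434, 0.1442]
eef_rot: [-0.0, -0.039, 0.999, 0.0]
contact_force: [0.1, -1.2, -0.3]
width: 0.0939
grasp_force: 0.0
```

```bash
python3 - <<'E'
from h import *
X=cloud("wrist")
Q=band(X,(.448,-.143),.05,.034,.046);c=cv2.minEnclosingCircle((Q[:,:2]*1000).astype(np.float32));print(len(Q),c)
go(c[0][0]/1e3,c[0][1]/1e3,.022,94.5)
E
```

```text
6258 ((448.1523132324219, -142.93106079101562), 34.93136215209961)
t 12.5 at [ 0.4478 -0.1439  0.1447] yaw 94.4 w 0.0945 F [ 0.8 -0.4 -0.1] 
shift [-0.001  0.003  0.409] turn [-0.    -0.    -0.001]
```

Call:
step_arm(plan="0 0.003 0.2 0 0 0 1;0 0.003 0.35 0 0 0 1;0 0.003 0.407 0 0 0 1;0 0.003 0.407 0 0 0 1;0 0.003 0.407 0 0 0 0;0 0.003 0.407 0 0 0 0;0 0.003 0.407 0 0 0 0;0 0.003 0.407 0 0 0 0;0 0.003 0.407 0 0 0 0")

```text
time: 13.62
tcp_pos: [0.4482, -0.1425, 0.0237]
eef_rot: [0.001, -0.039, 0.999, -0.001]
contact_force: [-0.8, -0.2, 6.4]
width: 0.0699
grasp_force: 30.0
```

```bash
python3 - <<'E'
from h import *
go(.4500,.2843,.0265,94.5)
E
```

```text
t 13.62 at [ 0.4482 -0.1425  0.0237] yaw 94.5 w 0.0699 F [-0.8 -0.2  6.4] 
shift [-0.118  1.418 -0.011] turn [-0.001  0.001 -0.   ]
```

Call:
step_arm(plan="0 0 -0.2 0 0 0 0;0 0 -0.37 0 0 0 0;0 0 -0.37 0 0 0 0;-0.118 1 -0.37 0 0 0 0;-0.118 1 -0.37 0 0 0 0;-0.118 1 -0.37 0 0 0 0;-0.118 1 -0.37 0 0 0 0;-0.118 1 -0.37 0 0 0 0;-0.118 1 -0.37 0 0 0 0")

```text
time: 14.75
tcp_pos: [0.4573, 0.1625, 0.1315]
eef_rot: [-0.002, -0.042, 0.999, 0.0]
contact_force: [0.2, -0.8, -1.3]
width: 0.0694
grasp_force: 30.0
```

Call:
step_arm(plan="0 0.418 0 0 0 0 0;0 0.418 0 0 0 0 0;0 0.418 0 0 0 0 0;0 0.418 0 0 0 0 0;0 0.418 0 0 0 0 0")

```text
time: 15.38
tcp_pos: [0.4493, 0.2833, 0.1329]
eef_rot: [-0.001, -0.038, 0.999, -0.0]
contact_force: [0.1, 0.3, -1.3]
width: 0.0696
grasp_force: 30.0
```

```bash
python3 - <<'E'
from h import *
X=cloud("wrist")
Q=band(X,(.546,.2917),.04,.070,.082);print(len(Q),cv2.minEnclosingCircle((Q[:,:2]*1000).astype(np.float32)) if len(Q) else '')
go(.4500,.2843,.0282,94.5);r.sense();s=[r.sense()["tcp_pos"]];print(s)
E
```

```text
742 ((559.7923583984375, 292.89697265625), 22.921606063842773)
t 15.43 at [0.4495 0.2833 0.1332] yaw 94.4 w 0.0695 F [ 0.1 -0.9 -1.6] 
shift [-0.002  0.003  0.35 ] turn [-0.    -0.001 -0.001]
[array([0.44949541, 0.28334632, 0.13319368])]
```

Call:
step_arm(plan="-0.002 0.003 0.2 0 0 0 0;-0.002 0.003 0.3 0 0 0 0;-0.002 0.003 0.35 0 0 0 0;-0.002 0.003 0.35 0 0 0 0;-0.002 0.003 0.35 0 0 0 0;-0.002 0.003 0.35 0 0 0 0.81;-0.002 0.003 0.35 0 0 0 0.81;-0.002 0.003 0.35 0 0 0 0.81")

```text
time: 16.42
tcp_pos: [0.4502, 0.286, 0.0291]
eef_rot: [0.0, -0.039, 0.999, 0.0]
contact_force: [-0.3, 0.1, 0.9]
width: 0.076
grasp_force: 0.0
```

Call:
step_arm(plan="0 0 -0.15 0 0 0 0.81;0 0 -0.35 0 0 0 0.81;0 0 -0.5 0 0 0 0.81;0 0 -0.5 0 0 0 0.81;0 0 -0.5 0 0 0 0.81")

```text
time: 17.05
tcp_pos: [0.4493, 0.2856, 0.1778]
eef_rot: [-0.001, -0.039, 0.999, -0.0]
contact_force: [-0.2, 0.7, 0.4]
width: 0.0766
grasp_force: 0.0
```

```bash
python3 - <<'E'
from h import *
X=cloud("wrist")
for n,c0,h,rad in(("stack",(.546,.2917),.076,.035),("wide",(.45,.284),.044,.045),("small",(.629,.144),.032,.04)):
    Q=band(X,c0,rad,h-.006,h+.006);print(n,len(Q),cv2.minEnclosingCircle((Q[:,:2]*1000).astype(np.float32)) if len(Q) else '',np.median(Q[:,2]))
go(.629,.144,.15,94.5)
E
```

```text
stack 2363 ((546.0862426757812, 291.5025939941406), 27.199111938476562) 0.07638486224396512
wide 5190 ((450.18292236328125, 285.1954650878906), 34.97774887084961) 0.04438352077554358
small 0  nan
t 17.1 at [0.4489 0.2854 0.1769] yaw 94.5 w 0.076 F [-0.1 -0.3 -0.1] 
shift [-0.562 -0.517  0.089] turn [-0.001 -0.002 -0.   ]
  return _methods._mean(a, axis=axis, dtype=dtype,
  ret = ret.dtype.type(ret / rcount)
```

Wide tin placed at (450.2, 285.2), about 1 mm off centre. Next is the small tin.

Call:
step_arm(plan="-0.56 -0.517 0.1 0 0 0 1;-0.56 -0.517 0.1 0 0 0 1;-0.56 -0.517 0.1 0 0 0 1;-0.56 -0.517 0.1 0 0 0 1;-0.56 -0.517 0.1 0 0 0 1;-0.56 -0.517 0.1 0 0 0 1")

```text
time: 17.85
tcp_pos: [0.6281, 0.1447, 0.1468]
eef_rot: [-0.002, -0.039, 0.999, 0.0]
contact_force: [-0.5, 1.0, 0.4]
width: 0.094
grasp_force: 0.0
```

```bash
python3 - <<'E'
from h import *
X=cloud("wrist")
Q=band(X,(.629,.144),.045,.026,.038);c=cv2.minEnclosingCircle((Q[:,:2]*1000).astype(np.float32));print(len(Q),c)
go(c[0][0]/1e3,c[0][1]/1e3,.020,94.5)
E
```

```text
3454 ((631.8084106445312, 144.49815368652344), 27.08879280090332)
t 17.9 at [0.6281 0.1451 0.1474] yaw 94.5 w 0.0943 F [-0.4  1.2 -1.4] 
shift [-0.013 -0.003  0.425] turn [ 0.    -0.002  0.001]
```

Call:
step_arm(plan="-0.01 -0.003 0.2 0 0 0 1;-0.01 -0.003 0.35 0 0 0 1;-0.01 -0.003 0.425 0 0 0 1;-0.01 -0.003 0.425 0 0 0 1;-0.01 -0.003 0.425 0 0 0 0;-0.01 -0.003 0.425 0 0 0 0;-0.01 -0.003 0.425 0 0 0 0;-0.01 -0.003 0.425 0 0 0 0;-0.01 -0.003 0.425 0 0 0 0;-0.01 -0.003 0.425 0 0 0 0")

```text
time: 19.15
tcp_pos: [0.6329, 0.1438, 0.0216]
eef_rot: [0.0, -0.039, 0.999, 0.0]
contact_force: [-0.5, 0.0, 2.6]
width: 0.0535
grasp_force: 30.0
```

```bash
python3 - <<'E'
from h import *
go(.4502,.2852,.0645,94.5)
c=r.camera_params("wrist");p,d=r.snapshot("wrist");X=cloud("wrist",d)
Q=band(X,(.63,.144),.035,.026,.038);print(len(Q),rect(Q) if len(Q) else '')
for n in("top","scene"):
    Q=band(cloud(n),(.63,.144),.028,.024,.036);print(n,len(Q),cv2.minEnclosingCircle((Q[:,:2]*1000).astype(np.float32)) if len(Q) else '')
E
```

```text
t 19.15 at [0.6329 0.1438 0.0216] yaw 94.5 w 0.0535 F [-0.5  0.   2.6] 
shift [ 0.57   0.518 -0.143] turn [ 0.  0. -0.]
10515 ((631.0628662109375, 141.39248657226562), (59.79259490966797, 53.5135612487793), 59.92226028442383)
top 0 
scene 446 ((632.105712890625, 143.73443603515625), 26.9997615814209)
```

Call:
step_arm(plan="0 0 -0.2 0 0 0 0;0 0 -0.35 0 0 0 0;0.57 0.518 -0.35 0 0 0 0;0.57 0.518 -0.35 0 0 0 0;0.57 0.518 -0.35 0 0 0 0;0.57 0.518 -0.35 0 0 0 0;0.57 0.518 -0.35 0 0 0 0;0.57 0.518 -0.35 0 0 0 0;0.57 0.518 -0.35 0 0 0 0")

```text
time: 20.42
tcp_pos: [0.451, 0.2845, 0.1261]
eef_rot: [0.0, -0.038, 0.999, -0.0]
contact_force: [0.3, -0.0, -0.4]
width: 0.0533
grasp_force: 30.0
```

```bash
python3 - <<'E'
from h import *
c=r.camera_params("wrist");p,d=r.snapshot("wrist");X=cloud("wrist",d)
cv2.imwrite("pics/w5.png",p[:,:,::-1])
go(.4502,.2852,.0652,94.5)
for n,Y in(("wrist",X),("scene",cloud("scene"))):
    Q=band(Y,(.4502,.2852),.029,.125,.145);print(n,len(Q),cv2.minEnclosingCircle((Q[:,:2]*1000).astype(np.float32)) if len(Q) else '',np.median(Q[:,2]))
p0=r.sense()["tcp_pos"];print(p0)
E
```

```text
t 20.48 at [0.4509 0.2845 0.1261] yaw 94.4 w 0.0534 F [ 0.4  0.2 -1. ] 
shift [0.002 0.003 0.203] turn [-0.     0.    -0.001]
wrist 10732 ((450.10638427734375, 285.15362548828125), 28.98236083984375) 0.1368919648294497
scene 480 ((450.6925354003906, 285.3472595214844), 28.55708885192871) 0.13648725350149093
[0.45083581 0.28451079 0.12611406]
```

View pics/w5.png

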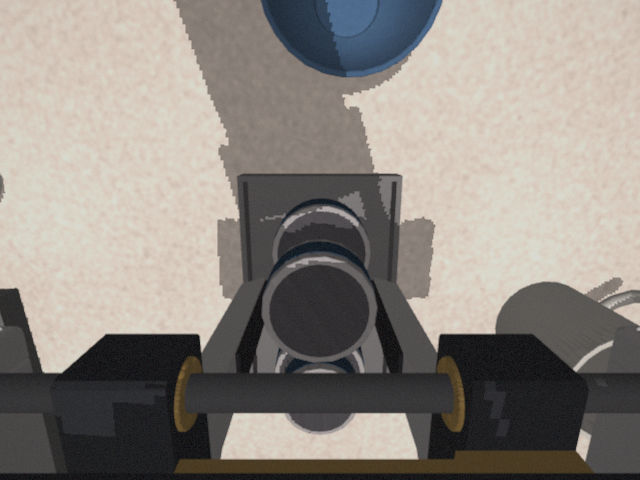

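The picture shows the small tin held centrally at (320,305), with the wide tin below it at (320,240) and the fixed stack behind. I'm lowering it now.

Call:
step_arm(plan="0.002 0.001 0.1 0 0 0 0;0.002 0.001 0.17 0 0 0 0;0.002 0.001 0.201 0 0 0 0;0.002 0.001 0.201 0 0 0 0;0.002 0.001 0.201 0 0 0 0;0.002 0.001 0.201 0 0 0 0.75;0.002 0.001 0.201 0 0 0 0.75;0.002 0.001 0.201 0 0 0 0.75;0.002 0.001 0.201 0 0 0 0.75")

```text
time: 21.65
tcp_pos: [0.4494, 0.2855, 0.0659]
eef_rot: [0.0, -0.039, 0.999, 0.0]
contact_force: [0.7, -0.1, 0.8]
width: 0.0708
grasp_force: 0.0
```

Call:
step_arm(plan="0 0 -0.1 0 0 0 0.75;0 0 -0.3 0 0 0 0.75;0 0 -0.5 0 0 0 0.75;0 0 -0.5 0 0 0 0.75;0 0 -0.5 0 0 0 0.75;0 0 -0.5 0 0 0 0.75")

```text
time: 22.4
tcp_pos: [0.4482, 0.285, 0.2136]
eef_rot: [-0.002, -0.039, 0.999, -0.001]
contact_force: [0.5, -0.1, 0.6]
width: 0.0706
grasp_force: 0.0
```

```bash
python3 - <<'E'
from h import *
X=cloud("wrist")
for n,c0,h,rad in(("stack",(.546,.2917),.076,.035),("wide",(.45,.284),.044,.045),("small",(.45,.285),.076,.04)):
    Q=band(X,c0,rad,h-.006,h+.006);print(n,len(Q),cv2.minEnclosingCircle((Q[:,:2]*1000).astype(np.float32)),np.median(Q[:,2]))
p,d=r.snapshot("top");cv2.imwrite("pics/top9.png",p[:,:,::-1])
p,d=r.snapshot("scene");cv2.imwrite("pics/scene9.png",p[:,:,::-1])
go(.45,.285,.2)
E
```

```text
stack 2480 ((546.7364501953125, 291.70977783203125), 27.21685028076172) 0.07639224087060745
wide 1030 ((450.2476806640625, 285.01104736328125), 34.98284149169922) 0.04404606602383318
small 3022 ((448.85711669921875, 284.515625), 26.89909553527832) 0.07631403155702693
t 22.55 at [0.4486 0.2852 0.2143] yaw 94.5 w 0.0707 F [ 0.7 -0.   0.2] 
shift [-0.005 -0.001  0.048] turn [-0.    -0.002 -0.   ]
```

View pics/scene9.png

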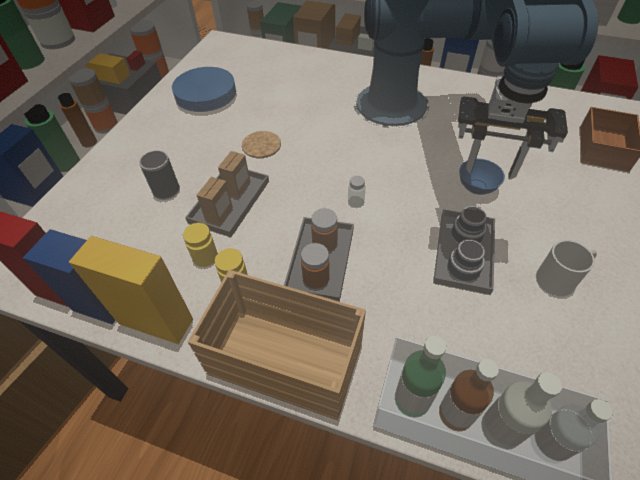

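The scene shows the cartons paired at (225,185), the jars at (320,245) and the two stacks at (468,240). The shaker (357,190), tall tin (158,173) and mug (567,268) haven't moved. The small tin is within 1.5 mm of centre, so I'm handing in.

```bash
python3 -c "
from cell import r
print(r.hand_in())"
```

```text
the job is handed in; nothing more can be done
None
```

I put the jar, carton, wide tin and small tin away with their own kind, each measured within about 3 mm of its target. The gripper was clear, the shaker, tall tin and mug were left where they were, and I handed the job in at about 22.6 s.

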